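Close the filter holder crosswise

ROBOT

A 6-joint arm with a two-finger parallel gripper is mounted at the origin on the work surface. World frame = base frame: x ahead of the robot, y to its left, z up, the work surface at z = 0. Lengths are in m, angles in degrees, forces in N, time in s.
With the tool pointing down it reaches from about 0.375 to 0.9 m from the base axis. Payload 3.1 kg.
Tool frame: the origin (TCP) lies at the very end of the fingers, on their centre line; the grasp point (between the pads) lies 19 mm behind it; z points along the fingers, x is the direction in which the jaws open and shut, and the axes are right-handed (so a half turn about z gives the same grasp; the last joint's range is limited). The gripper opens to 87 mm and grips with 3 to 60 N. Pads are 19 mm wide; open, the fingers measure 117 mm over their backs; the gripper's body (75 mm by 190 mm) begins 51 mm behind the grasp point.
Start: joints at [-75.831, 30.224, 82.088, -0, 67.689, -10.227], TCP at [0.258, -0.569, 0.223] pointing down, gripper open.
Joint ranges: [-176.69, 176.69], [-43.24, 126.21], [12.49, 139.97], [-82, 262], [0, 151.66], [-163.58, 163.58]. Speed limits (degrees/s): [159.86, 159.86, 180, 180, 180, 180].

INTERFACE

Orientations are given as a 3x3 rotation matrix whose columns are the frame's x, y, z axes.
In Python, from rig import bot gives the robot as it stands.
- The arm moves only by the tool arm_command, never from a script. Its argument "plan" is a list of rows, each an object of numbers: "claw": the opening, from 0 (shut) to 1 (fully open); "dx", "dy", "dz": the shift along the tool's x, y, z in cm; "twist": the turn about the tool's z in degrees. A call has 1 to 8 rows; each row is the pose to reach, as a shift and turn from the pose measured when the call began, along the tool's axes at that moment; what a row does not reach only later rows make up. A row lasts 1/12 s, in which the tool goes at most 41.7 mm and 7.16 degrees, less where a joint would pass 70% of its speed; a pose out of reach is approached as far as the arm can. A call with a gripper value outside its range is refused whole. The fingers move at their own pace and stop on an object; the grip force is fixed at half the most. Time passes only in rows, so rows that repeat a pose let the fingers close. It gives the time, the measured TCP pose, the force and the opening at its end, in the units of the state.
- bot.read_state(): the state, without advancing time (a new reading comes with each control period).
- bot.capture(name): name is "scene" or "side" or "wrist"; returns the picture (480x640x3 uint8, red, green, blue); there is no depth.
- bot.calibration(name): a dict with "intrinsics" (3x3 intrinsics, pixels), "rvec" (rotation vector, rad) and "tvec" (3), from world to camera coordinates, as OpenCV has them; the wrist camera has in their place "T_tool_cam" (4x4, takes a point from camera to tool coordinates, whose origin is the TCP and whose axes are the tool frame's). Camera axes: x right, y down, z forward; pixel columns grow to the right and rows downward; lengths in m; the calibration is good to about 2 mm. A picture is of the moment at which its call begins: read the wrist's pose just before it. calibration takes no time and is no camera call.
- bot.hand_in(): hands the job in, once; it reports no verdict.
The state is a dict: "time_s": time; "joint_positions": joint angles; "qvel": joint speeds; "tau": joint torques, N m; "position": TCP position; "tcp_rot": TCP orientation; "force": force on the tool from outside, world axes, zero at the start; "moment": the same for the moment, N m; "opening": opening from 0.0 (shut) to 1.0 (fully open).
Only numpy, scipy, OpenCV 4.12 (cv2) and the standard library are available. Lean on these libraries where they do the work, as an engineer would, in place of code of your own. Each camera call takes 0.05 s, during which the arm holds its last target.

TASK

The filter holder's four wing knobs are only finger-loose: tighten them clockwise in two passes, going crosswise each time (a knob, the one opposite it, then the other two), so that the seal is squeezed evenly. On the first pass bring each knob about half of the way down; on the second turn each fully tight to its stop. Leave the bottle, the beaker and the slide box where they stand.

Things in the scene. Friction and masses are not known exactly. Their poses are not given: they have to be found in the camera images.
- holder: Stainless pressure filter holder standing on three legs, heavy, it does not shift: two stacked round plates 220 mm across, the upper one's flat rim 121 mm above the bench, with a low dome and a blue-capped inlet (50 mm across, top 156 mm above the bench) in the middle. Origin on the bench under its centre, z up, x towards knob1.
- knob1_wing (a point): knob1: black wing knob on the rim, opposite knob3, axis upright, 88 mm from the holder's centre, on its x axis. Upright wing 74 mm long, 14 mm thick, 136 to 172 mm above the bench (its middle 30 mm to 169), centred on the axis; under it a round hub 32 mm across. This point: on the axis inside the wing, 159 mm above the bench. Own x along the wing, y through its thickness, z up; turns with the knob.
- knob1 (a joint): How far knob1 is screwed down, rad: it grows when turned clockwise seen from above and starts somewhere from 0 to 0.4 (finger-loose). It comes up against a firm stop, fully tight, at 1.6, when the wing lies along the rim (square to the radius). Turning takes about 0.12 N m; it stays where it is left, and anticlockwise loosens it.
- knob2_wing (a point): knob2: black wing knob on the rim, opposite knob4, axis upright, 88 mm from the holder's centre, 90 degrees anticlockwise from its x axis. Upright wing 74 mm long, 14 mm thick, 136 to 172 mm above the bench (its middle 30 mm to 169), centred on the axis; under it a round hub 32 mm across. This point: on the axis inside the wing, 159 mm above the bench. Own x along the wing, y through its thickness, z up; turns with the knob.
- knob2 (a joint): How far knob2 is screwed down, rad: it grows when turned clockwise seen from above and starts somewhere from 0 to 0.4 (finger-loose). It comes up against a firm stop, fully tight, at 1.6, when the wing lies along the rim (square to the radius). Turning takes about 0.12 N m; it stays where it is left, and anticlockwise loosens it.
- knob3_wing (a point): knob3: black wing knob on the rim, opposite knob1, axis upright, 88 mm from the holder's centre, 180 degrees anticlockwise from its x axis. Upright wing 74 mm long, 14 mm thick, 136 to 172 mm above the bench (its middle 30 mm to 169), centred on the axis; under it a round hub 32 mm across. This point: on the axis inside the wing, 159 mm above the bench. Own x along the wing, y through its thickness, z up; turns with the knob.
- knob3 (a joint): How far knob3 is screwed down, rad: it grows when turned clockwise seen from above and starts somewhere from 0 to 0.4 (finger-loose). It comes up against a firm stop, fully tight, at 1.6, when the wing lies along the rim (square to the radius). Turning takes about 0.12 N m; it stays where it is left, and anticlockwise loosens it.
- knob4_wing (a point): knob4: black wing knob on the rim, opposite knob2, axis upright, 88 mm from the holder's centre, 270 degrees anticlockwise from its x axis. Upright wing 74 mm long, 14 mm thick, 136 to 172 mm above the bench (its middle 30 mm to 169), centred on the axis; under it a round hub 32 mm across. This point: on the axis inside the wing, 159 mm above the bench. Own x along the wing, y through its thickness, z up; turns with the knob.
- knob4 (a joint): How far knob4 is screwed down, rad: it grows when turned clockwise seen from above and starts somewhere from 0 to 0.4 (finger-loose). It comes up against a firm stop, fully tight, at 1.6, when the wing lies along the rim (square to the radius). Turning takes about 0.12 N m; it stays where it is left, and anticlockwise loosens it.
- buffer_bottle: Round bottle with a blue cap, 80 mm across, 160 mm tall, standing on the bench left of the holder. Origin under its centre. A bystander.
- beaker: Empty glass beaker, 72 mm across, 95 mm tall, standing on the bench right of the holder. Origin under its centre. A bystander.
- slide_box: Closed blue slide box, 172 x 87 x 36 mm, lying on the bench right of the holder. Origin under its centre. A bystander.
There are look-alikes about, which are no part of the job. What is meant by the holder is not brown, red or yellow, and is the larger of those in its own colour.

How it is judged (in metres and radians):
On the way, in this order (a step that is already met when the one before it is completed fails the run):
1. first pass: two opposite knobs are part way down (0.55 to 1.3 rad) while the other two are still loose (below 0.55) (((value of joint knob1 between 0.55 and 1.3 rad and value of joint knob3 between 0.55 and 1.3 rad and value of joint each of knob2, knob4 below 0.55 rad) or (value of joint knob2 between 0.55 and 1.3 rad and value of joint knob4 between 0.55 and 1.3 rad and value of joint each of knob1, knob3 below 0.55 rad))), for 0.1 s.
2. first pass finished: all four knobs are part way down (0.55 to 1.3 rad) (value of joint knob1 between 0.55 and 1.3 rad and value of joint knob2 between 0.55 and 1.3 rad and value of joint knob3 between 0.55 and 1.3 rad and value of joint knob4 between 0.55 and 1.3 rad), for 0.1 s.
3. second pass: two opposite knobs are fully tight (above 1.45 rad) while the other two are still part way down (0.55 to 1.3) (((value of joint each of knob1, knob3 above 1.45 rad and value of joint knob2 between 0.55 and 1.3 rad and value of joint knob4 between 0.55 and 1.3 rad) or (value of joint each of knob2, knob4 above 1.45 rad and value of joint knob1 between 0.55 and 1.3 rad and value of joint knob3 between 0.55 and 1.3 rad))), for 0.1 s.
At the end, for the whole second after the job is handed in: All four knobs are fully tight (each above 1.45 rad, the stop being at 1.6), and the bottle, the beaker and the slide box stand upright within 30 mm of where they were (value of joint each of knob1, knob2, knob3, knob4 above 1.45 rad and distance of each of buffer_bottle, beaker, slide_box from where it was at the start of the episode below 0.03 m and angle between each of buffer_bottle, beaker, slide_box's own z axis and vertical below 0.2 rad); the robot touches nothing.
It fails at once if a knob is fully tight (above 1.45 rad) while another is still loose (below 0.55 rad) (value of joint any of knob1, knob2, knob3, knob4 above 1.45 rad and value of joint any of knob1, knob2, knob3, knob4 below 0.55 rad).
It fails at once if the bottle, the beaker or the slide box is shifted more than 30 mm or tipped (distance of any of buffer_bottle, beaker, slide_box from where it was at the start of the episode above 0.03 m or angle between any of buffer_bottle, beaker, slide_box's own z axis and vertical above 0.35 rad).
It also fails if it takes over 72 s, if anything falls off the work surface, if the arm or the gripper's body presses on something with over 40 N, if the wrist force passes 120 N, or if a joint passes its speed limit or range.

## Working session

There is one attempt and no reset: what is moved stays moved. The work goes in short steps, Python scripts to look and compute and a tool call to move; the robot and the scene stay as the last step left them, time stands still between calls to the robot, and variables do not carry over. Pictures are saved under pics/ and viewed, and the job is handed in when it is done.

Besides the shell and the picture viewer there is one more tool, called after ">>>" as name(argument=value, ...) on one line, values as JSON. arm_command: Moves the arm, as the interface text tells. Its arguments: {"type":"object","properties":{"plan":{"type":"array"}},"required":["plan"]}

```bash
ls; mkdir -p pics
python3 - <<'E'
from rig import bot
import cv2
for n in ("scene","side","wrist"):
    im=bot.capture(n); cv2.imwrite(f"pics/{n}0.png",im[:,:,::-1])
s=bot.read_state(); print(s['time_s'],s['position'],s['tcp_rot'],s['opening'],s['force'])
for n in ("scene","side","wrist"): print(bot.calibration(n))
E
```

```text
pics
0.15 [ 0.25804328 -0.56862251  0.22178678] [[ 4.13039142e-01 -9.10713169e-01 -4.38040130e-04]
 [-9.10711743e-01 -4.13039282e-01  1.63492279e-03]
 [-1.66987349e-03 -2.76358814e-04 -9.99998568e-01]] 0.9973833300227464 [-0.59811047  0.55152653  0.74159509]
{'intrinsics': array([[501.42682893,   0.        , 317.73078789],
       [  0.        , 501.42682893, 249.98449522],
       [  0.        ,   0.        ,   1.        ]]), 'rvec': array([ 2.10324624,  0.69510218, -0.36928745]), 'tvec': array([-0.43378327, -0.0707925 ,  1.6089034 ])}
{'intrinsics': array([[614.64838572,   0.        , 323.03885574],
       [  0.        , 614.64838572, 246.58255681],
       [  0.        ,   0.        ,   1.        ]]), 'rvec': array([ 0.31217665, -2.82416372,  1.18379003]), 'tvec': array([0.46633515, 0.15731219, 1.40045416])}
{'intrinsics': array([[411.23653514,   0.        , 325.03466231],
       [  0.        , 411.23653514, 238.59032524],
       [  0.        ,   0.        ,   1.        ]]), 'T_tool_cam': array([[ 9.99999540e-01,  2.21810840e-04,  9.33356517e-04,
         1.09165092e-04],
       [-4.55779432e-04,  9.65939213e-01,  2.58768680e-01,
        -7.08534862e-02],
       [-8.44167961e-04, -2.58768986e-01,  9.65938869e-01,
        -1.61998782e-01],
       [ 0.00000000e+00,  0.00000000e+00,  0.00000000e+00,
         1.00000000e+00]])}
```

View pics/scene0.png

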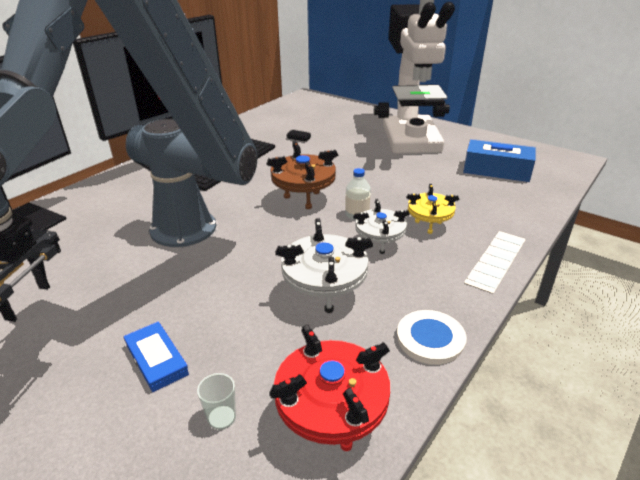

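View pics/side0.png

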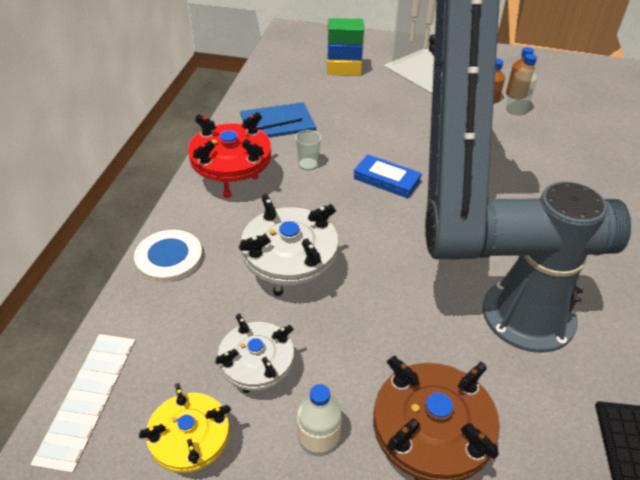

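View pics/wrist0.png

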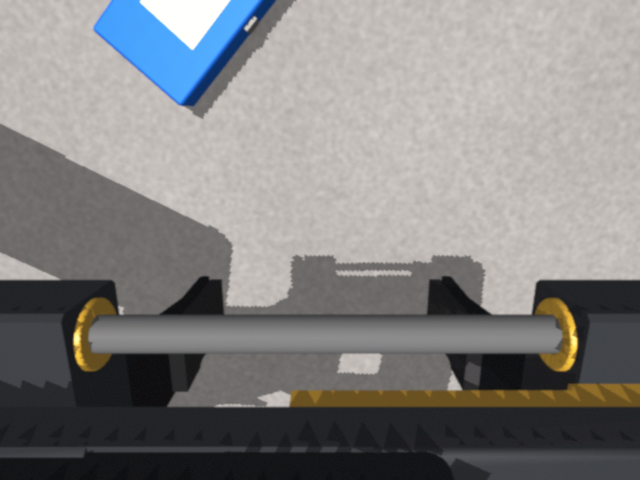

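Run:
```python
import cv2
a=cv2.imread("pics/scene0.png")[210:320,265:385]; cv2.imwrite("pics/sc0.png",cv2.resize(a,None,fx=5,fy=5,interpolation=cv2.INTER_CUBIC))
a=cv2.imread("pics/side0.png")[185:305,225:355]; cv2.imwrite("pics/si0.png",cv2.resize(a,None,fx=5,fy=5,interpolation=cv2.INTER_CUBIC))
```

```text
(no output)
```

View pics/sc0.png

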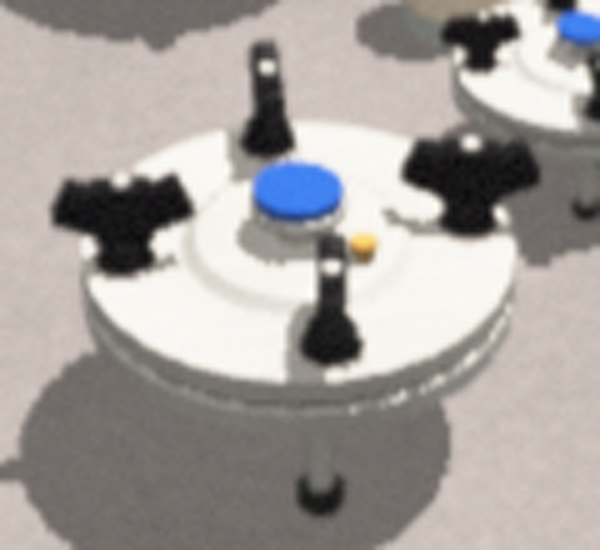

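View pics/si0.png

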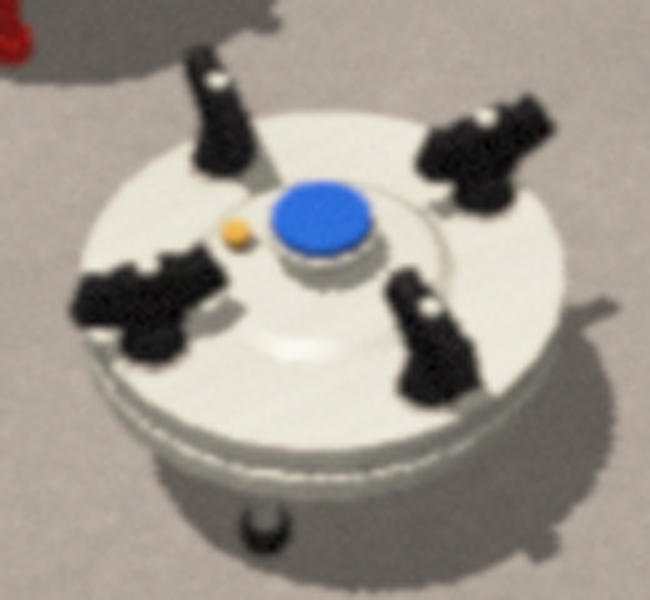

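```bash
cat > h.py <<'E'
import numpy as np, cv2
from rig import bot
def ray(n,uv):
    c=bot.calibration(n);K=c['intrinsics'];R=cv2.Rodrigues(c['rvec'])[0];t=c['tvec']
    d=R.T@np.linalg.inv(K)@np.array([uv[0],uv[1],1.]); return -R.T@t,d
def onz(n,uv,z):
    o,d=ray(n,uv); return (o+d*(z-o[2])/d[2])
def tri(u1,u2):
    A=[];b=[]
    for n,u in(("scene",u1),("side",u2)):
        o,d=ray(n,u);d=d/np.linalg.norm(d);P=np.eye(3)-np.outer(d,d);A.append(P);b.append(P@o)
    A=np.vstack(A);b=np.hstack(b);return np.linalg.lstsq(A,b,rcond=None)[0]
E
python3 - <<'E'
from h import *
np.set_printoptions(precision=4,suppress=True)
sc=[(298,192),(266,66),(470,143),(331,267),(121,180)]
si=[(322,218),(217,80),(485,117),(430,306),(148,264)]
sc=[(265+(a-2)/5,210+(b-2)/5) for a,b in sc]; si=[(225+(a-2)/5,185+(b-2)/5) for a,b in si]
c1=onz("scene",sc[0],.156);c2=onz("side",si[0],.156);print(c1,c2,tri(sc[0],si[0]))
P=[onz("scene",u,.172) for u in sc[1:]];Q=[onz("side",u,.172) for u in si[1:]]
for p in P:
    j=min(range(4),key=lambda j:np.linalg.norm(Q[j]-p)); i=[k for k in range(4) if P[k] is p][0]
    T=tri(sc[1+i],si[1+j]); m=(p+Q[j])/2; c=(c1+c2)/2; v=m-c
    print(i,j,p,Q[j],T,np.hypot(v[0],v[1]),np.degrees(np.arctan2(v[1],v[0])))
m=(sum(P)+sum(Q))/8;print(m)
E
```

```text
[0.5634 0.0004 0.156 ] [0.5566 0.0041 0.156 ] [0.5591 0.0028 0.1535]
0 2 [0.4961 0.064  0.172 ] [0.494  0.0631 0.172 ] [0.4949 0.0639 0.172 ] 0.08934824065789264 136.64761186365845
1 3 [0.6209 0.0666 0.172 ] [0.6174 0.0659 0.172 ] [0.6189 0.0665 0.1716] 0.08715528743334397 47.284629344046316
2 0 [ 0.6247 -0.0575  0.172 ] [ 0.6217 -0.0579  0.172 ] [ 0.623  -0.0574  0.1716] 0.0871110201527564 -43.4555839469926
3 1 [ 0.501  -0.0606  0.172 ] [ 0.4971 -0.0613  0.172 ] [ 0.4986 -0.0603  0.1716] 0.08778287549358839 -133.97731416107726
[0.5591 0.0028 0.172 ]
```

>>> arm_command(plan=[{"claw": 0.6, "dx": -39.7, "dy": -46, "dz": -17.8}, {"claw": 0.6, "dx": -39.7, "dy": -46, "dz": -17.8}, {"claw": 0.6, "dx": -39.7, "dy": -46, "dz": -17.8}, {"claw": 0.6, "dx": -39.7, "dy": -46, "dz": -17.8}, {"claw": 0.6, "dx": -39.7, "dy": -46, "dz": -17.8}, {"claw": 0.6, "dx": -39.7, "dy": -46, "dz": -17.8}, {"claw": 0.6, "dx": -39.7, "dy": -46, "dz": -17.8}, {"claw": 0.6, "dx": -39.7, "dy": -46, "dz": -17.8}])

```text
$.plan[0]: bad value
```

>>> arm_command(plan=[{"claw": 0.6, "dx": -19, "dy": -22, "dz": -9, "twist": 0}, {"claw": 0.6, "dx": -19, "dy": -22, "dz": -9, "twist": 0}, {"claw": 0.6, "dx": -19, "dy": -22, "dz": -9, "twist": 0}, {"claw": 0.6, "dx": -19, "dy": -22, "dz": -9, "twist": 0}, {"claw": 0.6, "dx": -19, "dy": -22, "dz": -9, "twist": 0}, {"claw": 0.6, "dx": -19, "dy": -22, "dz": -9, "twist": 0}, {"claw": 0.6, "dx": -19, "dy": -22, "dz": -9, "twist": 0}])

```text
time_s: 0.73
position: [0.3751, -0.314, 0.3088]
tcp_rot: [[0.413, -0.911, -0.001], [-0.911, -0.413, 0.002], [-0.002, -0.0, -1.0]]
force: [1.2, -0.5, -0.2]
opening: 0.619
```

>>> arm_command(plan=[{"claw": 0.6, "dx": -21.3, "dy": -24.8, "dz": -9.1, "twist": 0}, {"claw": 0.6, "dx": -21.3, "dy": -24.8, "dz": -9.1, "twist": 0}, {"claw": 0.6, "dx": -21.3, "dy": -24.8, "dz": -9.1, "twist": 0}, {"claw": 0.6, "dx": -21.3, "dy": -24.8, "dz": -9.1, "twist": 0}, {"claw": 0.6, "dx": -21.3, "dy": -24.8, "dz": -9.1, "twist": 0}, {"claw": 0.6, "dx": -21.3, "dy": -24.8, "dz": -9.1, "twist": 0}, {"claw": 0.6, "dx": -21.3, "dy": -24.8, "dz": -9.1, "twist": 0}, {"claw": 0.6, "dx": -21.3, "dy": -24.8, "dz": -9.1, "twist": 0}])

```text
time_s: 1.4
position: [0.51, -0.0227, 0.3986]
tcp_rot: [[0.413, -0.911, -0.001], [-0.911, -0.413, 0.002], [-0.002, -0.0, -1.0]]
force: [0.8, -0.9, 0.3]
opening: 0.6
```

Run:
```python
from rig import bot
import cv2
im=bot.capture("wrist"); s=bot.read_state();cv2.imwrite("pics/w1.png",im[:,:,::-1]);print(s['position'],s['tcp_rot'],s['qvel'],s['joint_positions'])
```

```text
[ 0.51373485 -0.01614319  0.40109032] [[ 0.41855952 -0.90816048  0.00724291]
 [-0.90817877 -0.4185028   0.00816892]
 [-0.00438751 -0.00999704 -0.9999404 ]] [ -5.43179946  -1.32433841   3.2561696   -4.03362236  -2.52608901
 -10.21000635] [-14.61117996  11.56270091  82.8250563    0.55945949  85.32895039
  50.6019635 ]
```

View pics/w1.png

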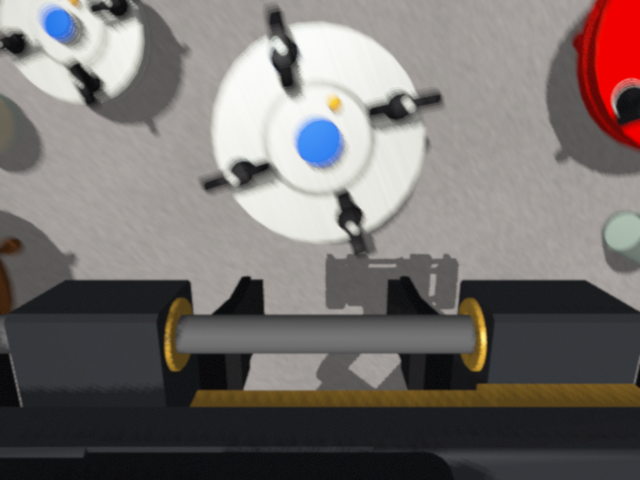

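Run:
```python
from rig import bot
import cv2,pickle
bot.capture("wrist"); s=bot.read_state();im=bot.capture("wrist");cv2.imwrite("pics/w2.png",im[:,:,::-1]);print(s['position'],s['qvel'],s['time_s'])
pickle.dump((s['position'],s['tcp_rot']),open('w2.pkl','wb'))
a=im[0:270,190:460,::-1];cv2.imwrite("pics/w2c.png",cv2.resize(a,None,fx=2.22,fy=2.22,interpolation=cv2.INTER_CUBIC))
```

```text
[ 0.5121895  -0.01979003  0.39993733] [-5.01150942  0.11173988  3.72364978 -4.89138123 -0.78366915 -3.22996143] 1.5
```

View pics/w2c.png

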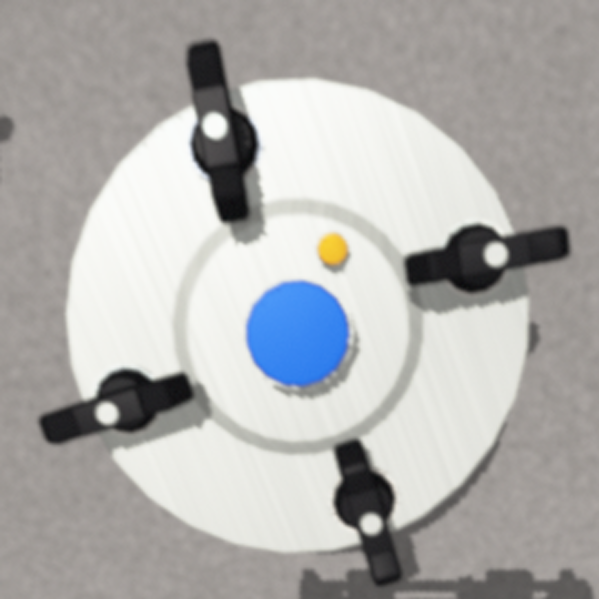

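```bash
cat >> h.py <<'E'
def wz(pos,R,uv,z):
    c=bot.calibration("wrist");T=c['T_tool_cam'];d=T[:3,:3]@np.linalg.inv(c['intrinsics'])@np.array([uv[0],uv[1],1.])
    o=R@T[:3,3]+pos;d=R@d;return o+d*(z-o[2])/d[2]
def wings(pos,R,ds,off,f,dz=.17):
    cs={}
    for k,v in ds.items():
        cs[k]=[wz(pos,R,(off[0]+a/f-.3,off[1]+b/f-.3),.171) for a,b in v]
    c=sum(v[2] for v in cs.values())/len(cs)
    for k,v in cs.items():
        e=v[0]-v[1];m=v[2]-c;phi=np.degrees(np.arctan2(m[1],m[0]));al=np.degrees(np.arctan2(e[1],e[0]))
        print(k,'dot',v[2],'mid',(v[0]+v[1])/2,'len',np.hypot(e[0],e[1]),'r',np.hypot(m[0],m[1]),'phi',phi,'wing',al%180,'q',np.radians(((phi+1.67-al)+60)%180-60))
    print('centre',c)
E
python3 - <<'E'
from h import *
import pickle
np.set_printoptions(precision=4,suppress=True)
p,R=pickle.load(open('w2.pkl','rb'))
wings(p,R,dict(A=[(202,45),(235,217),(214,125)],B=[(567,242),(410,270),(495,255)],C=[(387,578),(349,445),(370,523)],D=[(44,432),(190,387),(107,412)]),(190,0),599/270)
print(wz(p,R,(190+298/2.22,333/2.22),.156))
s=bot.read_state();print(s['position'],s['tcp_rot'],s['joint_positions'])
E
```

```text
A dot [0.6192 0.0674 0.171 ] mid [0.6173 0.0644 0.171 ] len 0.06456484562201868 r 0.08794428932887227 phi 46.664020541321705 wing 35.27455535593065 q 0.22793066603464546
B dot [ 0.6223 -0.0571  0.171 ] mid [ 0.6208 -0.0548  0.171 ] len 0.06488637399611674 r 0.08769822757550891 phi -43.64418942532577 wing 124.62483482300505 q 0.2338911498465494
C dot [ 0.4985 -0.0603  0.171 ] mid [ 0.5024 -0.0576  0.171 ] len 0.06293724482791727 r 0.08767208960514979 phi -133.4498506802546 wing 41.36436973058207 q 0.11965592662192408
D dot [0.4953 0.0636 0.171 ] mid [0.498  0.0603 0.171 ] len 0.06643129084864369 r 0.0875229439972102 phi 136.53350012146885 wing 131.71041006106057 q 0.11332580018264171
centre [0.5588 0.0034 0.171 ]
[0.5591 0.0027 0.156 ]
[ 0.5107 -0.0223  0.3988] [[ 0.4177 -0.9086  0.001 ]
 [-0.9086 -0.4177  0.0018]
 [-0.0012 -0.0016 -1.    ]] [-15.1047  11.5588  83.1787   0.1126  85.2349  50.1958]
```

>>> arm_command(plan=[{"claw": 0.6, "dx": -3.6, "dy": -13.6, "dz": 19.5, "twist": -10.6}, {"claw": 0.6, "dx": -3.6, "dy": -13.6, "dz": 19.5, "twist": -10.6}, {"claw": 0.6, "dx": -3.6, "dy": -13.6, "dz": 19.5, "twist": -10.6}, {"claw": 0.6, "dx": -3.6, "dy": -13.6, "dz": 19.5, "twist": -10.6}, {"claw": 0.6, "dx": -3.6, "dy": -13.6, "dz": 19.5, "twist": -10.6}, {"claw": 0.6, "dx": -3.6, "dy": -13.6, "dz": 19.5, "twist": -10.6}, {"claw": 0.6, "dx": -3.6, "dy": -13.6, "dz": 19.5, "twist": -10.6}, {"claw": 0.6, "dx": -3.6, "dy": -13.6, "dz": 19.5, "twist": -10.6}])

```text
time_s: 2.22
position: [0.6179, 0.0666, 0.2012]
tcp_rot: [[0.578, -0.816, -0.006], [-0.816, -0.578, 0.001], [-0.004, 0.004, -1.0]]
force: [0.5, -0.8, 0.3]
opening: 0.598
```

```bash
cat > go.py <<'E'
# usage: go.py x y z theta(deg of tool x, mod 180) : prints tool-frame shift (cm) and twist
import sys
from h import *
def go(x,y,z,th):
    s=bot.read_state();R=np.array(s['tcp_rot']);d=R.T@(np.array([x,y,z])-s['position'])*100
    cur=np.degrees(np.arctan2(R[1,0],R[0,0]));tw=(cur-th+90)%180-90
    print('t',round(s['time_s'],2),'pos',np.round(s['position'],4),'th',round(cur,1),'J6',round(s['joint_positions'][5],1),'vel',round(abs(np.array(s['qvel'])).max(),1),'F',np.round(s['force'],1),'M',np.round(s['moment'],2),'op',round(s['opening'],3))
    print('shift',np.round(d,2),'twist',round(tw,1), 'tilt',np.round(R[:2,2],4))
go(*map(float,sys.argv[1:]))
E
python3 go.py 0.619 0.067 0.144 -54.7
```

```text
t 2.22 pos [0.6179 0.0666 0.2012] th -54.7 J6 50.5 vel 4.0 F [ 0.5 -0.8  0.3] M [-0.05 -0.01  0.04] op 0.598
shift [ 0.06 -0.14  5.72] twist -0.0 tilt [-0.0056  0.0015]
```

>>> arm_command(plan=[{"claw": 0.6, "dx": 0.1, "dy": -0.1, "dz": 4, "twist": 0}, {"claw": 0.6, "dx": 0.1, "dy": -0.1, "dz": 5.7, "twist": 0}, {"claw": 0.6, "dx": 0.1, "dy": -0.1, "dz": 5.7, "twist": 0}, {"claw": 0.1, "dx": 0.1, "dy": -0.1, "dz": 5.7, "twist": 0}, {"claw": 0.0, "dx": 0.1, "dy": -0.1, "dz": 5.7, "twist": 0}, {"claw": 0.0, "dx": 0.1, "dy": -0.1, "dz": 5.7, "twist": 0}, {"claw": 0.0, "dx": 0.1, "dy": -0.1, "dz": 5.7, "twist": 0}, {"claw": 0.0, "dx": 0.1, "dy": -0.1, "dz": 5.7, "twist": 0}])

```text
time_s: 2.88
position: [0.6197, 0.0663, 0.1459]
tcp_rot: [[0.578, -0.816, -0.003], [-0.816, -0.578, 0.001], [-0.003, 0.002, -1.0]]
force: [0.3, -0.3, -0.3]
opening: 0.309
```

```bash
python3 go.py 0.619 0.067 0.144 -94.7
```

```text
t 2.88 pos [0.6197 0.0663 0.1459] th -54.7 J6 50.5 vel 0.5 F [ 0.3 -0.3 -0.3] M [-0.02  0.06 -0.01] op 0.309
shift [-0.1   0.02  0.19] twist 40.0 tilt [-0.0027  0.0012]
```

>>> arm_command(plan=[{"claw": 0.0, "dx": 0, "dy": 0, "dz": 0.1, "twist": 0}, {"claw": 0.0, "dx": 0, "dy": 0, "dz": 0.1, "twist": 0}, {"claw": 0.0, "dx": 0, "dy": 0, "dz": 0.1, "twist": 0}, {"claw": 0.0, "dx": 0, "dy": 0, "dz": 0.1, "twist": 0}, {"claw": 0.0, "dx": 0, "dy": 0, "dz": 0.1, "twist": 0}])

```text
time_s: 3.3
position: [0.6189, 0.068, 0.1456]
tcp_rot: [[0.577, -0.817, -0.004], [-0.817, -0.577, 0.004], [-0.005, 0.001, -1.0]]
force: [-3.5, 4.9, 5.5]
opening: 0.158
```

```bash
python3 go.py 0.619 0.067 0.144 -94.7
```

```text
t 3.3 pos [0.6189 0.068  0.1456] th -54.7 J6 50.5 vel 0.1 F [-3.5  4.9  5.5] M [ 0.7   0.45 -0.14] op 0.158
shift [0.09 0.04 0.16] twist 40.0 tilt [-0.0041  0.0038]
```

>>> arm_command(plan=[{"claw": 0.0, "dx": 0, "dy": 0, "dz": 0, "twist": 7}, {"claw": 0.0, "dx": 0, "dy": 0, "dz": 0, "twist": 14}, {"claw": 0.0, "dx": 0, "dy": 0, "dz": 0, "twist": 21}, {"claw": 0.0, "dx": 0, "dy": 0, "dz": 0, "twist": 28}, {"claw": 0.0, "dx": 0, "dy": 0, "dz": 0, "twist": 35}, {"claw": 0.0, "dx": 0, "dy": 0, "dz": 0, "twist": 40}, {"claw": 0.0, "dx": 0, "dy": 0, "dz": 0, "twist": 40}])

```text
time_s: 3.88
position: [0.6187, 0.0683, 0.1457]
tcp_rot: [[-0.084, -0.996, -0.004], [-0.996, 0.084, 0.004], [-0.004, 0.005, -1.0]]
force: [-0.4, 1.8, 0.9]
opening: 0.161
```

```bash
python3 go.py 0.619 0.067 0.144 -94.7
```

```text
t 3.88 pos [0.6187 0.0683 0.1457] th -94.8 J6 90.6 vel 6.4 F [-0.4  1.8  0.9] M [ 0.2   0.01 -0.11] op 0.161
shift [ 0.13 -0.04  0.17] twist -0.1 tilt [-0.0042  0.004 ]
```

>>> arm_command(plan=[{"claw": 0.4, "dx": 0, "dy": 0, "dz": 0, "twist": 40}, {"claw": 0.4, "dx": 0, "dy": 0, "dz": 0, "twist": 0}])

```text
time_s: 4.05
position: [0.619, 0.0682, 0.1457]
tcp_rot: [[-0.088, -0.996, -0.004], [-0.996, 0.088, 0.003], [-0.003, 0.004, -1.0]]
force: [-0.2, -0.7, -0.4]
opening: 0.238
```

The first row of that call carried a stray twist, up to 7° clockwise, which is still well within the allowed band. I'll check the knob's angle from above.

>>> arm_command(plan=[{"claw": 0.4, "dx": 0, "dy": 0, "dz": 0, "twist": 0}, {"claw": 0.4, "dx": 0, "dy": 0, "dz": 0, "twist": 0}, {"claw": 0.4, "dx": 0, "dy": 0, "dz": -4, "twist": 0}, {"claw": 0.4, "dx": 0, "dy": 0, "dz": -5.5, "twist": 0}, {"claw": 0.4, "dx": 13.8, "dy": 10.9, "dz": -5.5, "twist": -46.5}, {"claw": 0.4, "dx": 13.8, "dy": 10.9, "dz": -5.5, "twist": -46.5}, {"claw": 0.4, "dx": 13.8, "dy": 10.9, "dz": -5.5, "twist": -46.5}, {"claw": 0.4, "dx": 13.8, "dy": 10.9, "dz": -5.5, "twist": -46.5}])

```text
time_s: 4.72
position: [0.5072, -0.0505, 0.2009]
tcp_rot: [[0.391, -0.92, -0.003], [-0.92, -0.391, 0.003], [-0.004, 0.002, -1.0]]
force: [1.4, -1.1, -0.3]
opening: 0.402
```

```bash
python3 go.py 0.4985 -0.0605 0.200 -48.6
```

```text
t 4.72 pos [ 0.5072 -0.0505  0.2009] th -67.0 J6 48.6 vel 124.7 F [ 1.4 -1.1 -0.3] M [-0.02 -0.01  0.06] op 0.402
shift [0.58 1.19 0.09] twist -18.4 tilt [-0.0032  0.0028]
```

>>> arm_command(plan=[{"claw": 0.4, "dx": 0.6, "dy": 1.2, "dz": 0, "twist": -7}, {"claw": 0.4, "dx": 0.6, "dy": 1.2, "dz": 0, "twist": -14}, {"claw": 0.4, "dx": 0.6, "dy": 1.2, "dz": 0, "twist": -18.4}, {"claw": 0.4, "dx": 0.6, "dy": 1.2, "dz": 0, "twist": -18.4}, {"claw": 0.4, "dx": 0.6, "dy": 1.2, "dz": 0, "twist": -18.4}])

```text
time_s: 5.13
position: [0.4987, -0.061, 0.201]
tcp_rot: [[0.66, -0.752, -0.003], [-0.752, -0.66, 0.002], [-0.004, 0.0, -1.0]]
force: [0.1, 0.1, -0.6]
opening: 0.403
```

```bash
python3 go.py 0.4985 -0.0605 0.145 -48.6
```

```text
t 5.13 pos [ 0.4987 -0.061   0.201 ] th -48.7 J6 28.9 vel 0.6 F [ 0.1  0.1 -0.6] M [-0.01  0.01 -0.02] op 0.403
shift [-0.02 -0.02  5.6 ] twist -0.1 tilt [-0.0027  0.0024]
```

>>> arm_command(plan=[{"claw": 0.4, "dx": 0, "dy": 0, "dz": 4, "twist": 0}, {"claw": 0.4, "dx": 0, "dy": 0, "dz": 5.6, "twist": 0}, {"claw": 0.1, "dx": 0, "dy": 0, "dz": 5.6, "twist": 0}, {"claw": 0.0, "dx": 0, "dy": 0, "dz": 5.6, "twist": 0}, {"claw": 0.0, "dx": 0, "dy": 0, "dz": 5.6, "twist": 0}, {"claw": 0.0, "dx": 0, "dy": 0, "dz": 5.6, "twist": 0}, {"claw": 0.0, "dx": 0, "dy": 0, "dz": 5.6, "twist": 0}, {"claw": 0.0, "dx": 0, "dy": 0, "dz": 5.6, "twist": 0}])

```text
time_s: 5.8
position: [0.4984, -0.0597, 0.1461]
tcp_rot: [[0.659, -0.752, -0.002], [-0.752, -0.659, 0.004], [-0.004, -0.001, -1.0]]
force: [-0.9, 5.5, 5.0]
opening: 0.161
```

```bash
python3 go.py 0.4985 -0.0605 0.145 -94.7
```

```text
t 5.8 pos [ 0.4984 -0.0597  0.1461] th -48.7 J6 28.9 vel 0.3 F [-0.9  5.5  5. ] M [0.86 0.24 0.13] op 0.161
shift [0.07 0.05 0.11] twist 46.0 tilt [-0.0021  0.0039]
```

>>> arm_command(plan=[{"claw": 0.0, "dx": 0, "dy": 0, "dz": 0, "twist": 7}, {"claw": 0.0, "dx": 0, "dy": 0, "dz": 0, "twist": 14}, {"claw": 0.0, "dx": 0, "dy": 0, "dz": 0, "twist": 21}, {"claw": 0.0, "dx": 0, "dy": 0, "dz": 0, "twist": 28}, {"claw": 0.0, "dx": 0, "dy": 0, "dz": 0, "twist": 35}, {"claw": 0.0, "dx": 0, "dy": 0, "dz": 0, "twist": 42}, {"claw": 0.0, "dx": 0, "dy": 0, "dz": 0, "twist": 46}, {"claw": 0.0, "dx": 0, "dy": 0, "dz": 0, "twist": 46}])

```text
time_s: 6.47
position: [0.4984, -0.0597, 0.1462]
tcp_rot: [[-0.084, -0.996, -0.002], [-0.996, 0.084, 0.004], [-0.004, 0.002, -1.0]]
force: [-0.2, 0.4, -4.2]
opening: 0.156
```

>>> arm_command(plan=[{"claw": 0.4, "dx": 0, "dy": 0, "dz": 0, "twist": 0}, {"claw": 0.4, "dx": 0, "dy": 0, "dz": 0, "twist": 0}, {"claw": 0.4, "dx": 0, "dy": 0, "dz": 0, "twist": 0}, {"claw": 0.4, "dx": 0, "dy": 0, "dz": 0, "twist": 0}, {"claw": 0.4, "dx": 0, "dy": 0, "dz": -4, "twist": 0}, {"claw": 0.4, "dx": 0, "dy": 0, "dz": -8, "twist": 0}, {"claw": 0.4, "dx": 0, "dy": 0, "dz": -12, "twist": 0}, {"claw": 0.4, "dx": 0, "dy": 0, "dz": -16, "twist": 0}])

```text
time_s: 7.13
position: [0.4984, -0.0603, 0.308]
tcp_rot: [[-0.084, -0.996, -0.002], [-0.996, 0.084, 0.003], [-0.003, 0.002, -1.0]]
force: [0.4, 0.1, 0.7]
opening: 0.399
```

```bash
python3 go.py 0.513 -0.018 0.400 -65; python3 go.py 0.6222 -.0573 .2 34.6;python3 go.py .4953 .0637 .2 41.7
```

```text
t 7.13 pos [ 0.4984 -0.0603  0.308 ] th -94.8 J6 75.0 vel 68.8 F [0.4 0.1 0.7] M [-0.01 -0.03 -0.03] op 0.399
shift [-4.37 -1.08 -9.18] twist -29.8 tilt [-0.0019  0.0035]
t 7.13 pos [ 0.4984 -0.0603  0.308 ] th -94.8 J6 75.0 vel 68.8 F [0.4 0.1 0.7] M [-0.01 -0.03 -0.03] op 0.399
shift [ -1.3  -12.34  10.78] twist 50.6 tilt [-0.0019  0.0035]
t 7.13 pos [ 0.4984 -0.0603  0.308 ] th -94.8 J6 75.0 vel 68.8 F [0.4 0.1 0.7] M [-0.01 -0.03 -0.03] op 0.399
shift [-12.3    1.32  10.85] twist 43.5 tilt [-0.0019  0.0035]
```

>>> arm_command(plan=[{"claw": 0.4, "dx": -4.4, "dy": -1.1, "dz": -9.2, "twist": -7}, {"claw": 0.4, "dx": -4.4, "dy": -1.1, "dz": -9.2, "twist": -14}, {"claw": 0.4, "dx": -4.4, "dy": -1.1, "dz": -9.2, "twist": -21}, {"claw": 0.4, "dx": -4.4, "dy": -1.1, "dz": -9.2, "twist": -28}, {"claw": 0.4, "dx": -4.4, "dy": -1.1, "dz": -9.2, "twist": -30}, {"claw": 0.4, "dx": -4.4, "dy": -1.1, "dz": -9.2, "twist": -30}, {"claw": 0.4, "dx": -4.4, "dy": -1.1, "dz": -9.2, "twist": -30}])

```text
time_s: 7.72
position: [0.513, -0.0177, 0.4002]
tcp_rot: [[0.425, -0.905, -0.002], [-0.905, -0.425, 0.003], [-0.004, 0.0, -1.0]]
force: [0.1, 0.9, 0.1]
opening: 0.404
```

```bash
cat > look.py <<'E'
import sys,pickle
from h import *
n=sys.argv[1]; s=bot.read_state();im=bot.capture("wrist")
pickle.dump((s['position'],s['tcp_rot']),open(n+'.pkl','wb'))
print(s['time_s'],s['position'],abs(s['qvel']).max())
a=im[0:270,190:460,::-1];cv2.imwrite(f"pics/{n}.png",cv2.resize(a,(599,599),interpolation=cv2.INTER_CUBIC))
E
python3 look.py w3
```

```text
7.7167 [ 0.51296776 -0.01774309  0.40019702] 0.4242237157602719
```

View pics/w3.png

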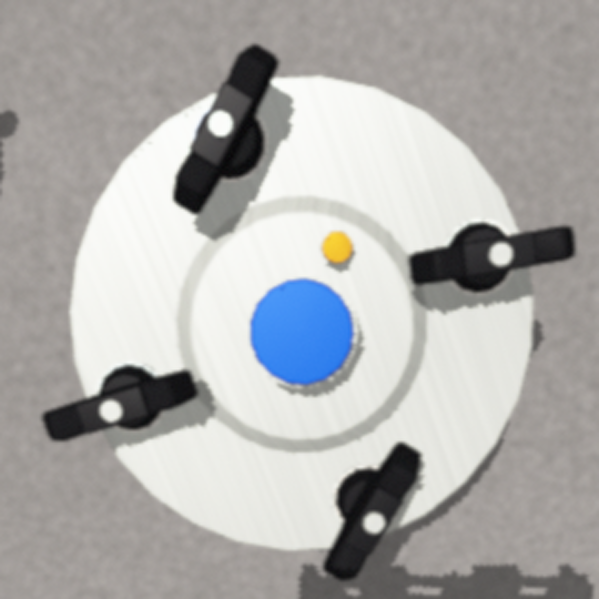

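```bash
python3 - <<'E'
from h import *
import pickle
np.set_printoptions(precision=4,suppress=True)
p,R=pickle.load(open('w3.pkl','rb'))
wings(p,R,dict(A=[(262,53),(185,202),(220,124)],B=[(572,241),(412,270),(501,254)],C=[(340,573),(408,450),(374,522)],D=[(47,430),(194,385),(111,411)]),(190,0),599/270)
E
python3 go.py 0.6220 -.0572 .2 34.6
```

```text
A dot [0.6193 0.0678 0.171 ] mid [0.6181 0.0661 0.171 ] len 0.06332882883404954 r 0.08775266351457578 phi 46.79228010707954 wing 175.049798771851 q 0.9322236609597555
B dot [ 0.6232 -0.0565  0.171 ] mid [ 0.6211 -0.0534  0.171 ] len 0.0660186820695153 r 0.08798230008196403 phi -43.365135656246444 wing 125.11930718933158 q 0.2301313860545578
C dot [ 0.4992 -0.0599  0.171 ] mid [ 0.503  -0.0577  0.171 ] len 0.06294792750593428 r 0.08756472558970525 phi -133.27699457149538 wing 177.8994991132727 q 0.8812779360773467
D dot [0.4952 0.0641 0.171 ] mid [0.4982 0.0611 0.171 ] len 0.06689340281912773 r 0.08787611247899442 phi 136.75725276485284 wing 131.94962992588728 q 0.11305584624233118
centre [0.5593 0.0039 0.171 ]
t 7.77 pos [ 0.5129 -0.0178  0.4   ] th -64.9 J6 50.3 vel 0.4 F [-0.1 -0.2  0. ] M [-0.04  0.04 -0.02] op 0.401
shift [ 8.28 -8.21 19.96] twist 80.5 tilt [-0.0023  0.0034]
```

>>> arm_command(plan=[{"claw": 0.4, "dx": 2, "dy": -2, "dz": 5, "twist": -7}, {"claw": 0.4, "dx": 4, "dy": -4, "dz": 10, "twist": -14}, {"claw": 0.4, "dx": 8.3, "dy": -8.2, "dz": 12, "twist": -21}, {"claw": 0.4, "dx": 8.3, "dy": -8.2, "dz": 14, "twist": -28}, {"claw": 0.4, "dx": 8.3, "dy": -8.2, "dz": 16, "twist": -35}, {"claw": 0.4, "dx": 8.3, "dy": -8.2, "dz": 18, "twist": -42}, {"claw": 0.4, "dx": 8.3, "dy": -8.2, "dz": 20, "twist": -49}, {"claw": 0.4, "dx": 8.3, "dy": -8.2, "dz": 20, "twist": -56}])

```text
time_s: 8.43
position: [0.6187, -0.0571, 0.1936]
tcp_rot: [[0.989, -0.15, -0.013], [-0.149, -0.989, 0.006], [-0.014, -0.004, -1.0]]
force: [-0.3, 0.5, -0.6]
opening: 0.393
```

```bash
python3 go.py 0.6220 -.0572 .2 34.9
```

```text
t 8.43 pos [ 0.6187 -0.0571  0.1936] th -8.6 J6 -7.1 vel 83.2 F [-0.3  0.5 -0.6] M [-0.02 -0.05  0.02] op 0.393
shift [ 0.32 -0.04 -0.65] twist -43.5 tilt [-0.0133  0.0064]
```

>>> arm_command(plan=[{"claw": 0.4, "dx": 0.3, "dy": 0, "dz": -0.6, "twist": -7}, {"claw": 0.4, "dx": 0.3, "dy": 0, "dz": -0.6, "twist": -14}, {"claw": 0.4, "dx": 0.3, "dy": 0, "dz": -0.6, "twist": -21}, {"claw": 0.4, "dx": 0.3, "dy": 0, "dz": -0.6, "twist": -28}, {"claw": 0.4, "dx": 0.3, "dy": 0, "dz": -0.6, "twist": -35}, {"claw": 0.4, "dx": 0.3, "dy": 0, "dz": -0.6, "twist": -42}, {"claw": 0.4, "dx": 0.3, "dy": 0, "dz": -0.6, "twist": -43.5}, {"claw": 0.4, "dx": 0.3, "dy": 0, "dz": -0.6, "twist": -43.5}])

```text
time_s: 9.1
position: [0.6216, -0.0578, 0.199]
tcp_rot: [[0.821, 0.571, -0.014], [0.572, -0.821, 0.007], [-0.008, -0.013, -1.0]]
force: [-0.0, 0.0, 0.5]
opening: 0.402
```

```bash
python3 go.py 0.6222 -.0570 .145 34.9
```

```text
t 9.1 pos [ 0.6216 -0.0578  0.199 ] th 34.9 J6 -50.6 vel 2.4 F [-0.   0.   0.5] M [-0.01 -0.15 -0.  ] op 0.402
shift [0.14 0.04 5.4 ] twist -0.0 tilt [-0.0141  0.0065]
```

>>> arm_command(plan=[{"claw": 0.4, "dx": 0.1, "dy": 0, "dz": 4, "twist": 0}, {"claw": 0.4, "dx": 0.1, "dy": 0, "dz": 5.4, "twist": 0}, {"claw": 0.1, "dx": 0.1, "dy": 0, "dz": 5.4, "twist": 0}, {"claw": 0.0, "dx": 0.1, "dy": 0, "dz": 5.4, "twist": 0}, {"claw": 0.0, "dx": 0.1, "dy": 0, "dz": 5.4, "twist": 0}, {"claw": 0.0, "dx": 0.1, "dy": 0, "dz": 5.4, "twist": 0}, {"claw": 0.0, "dx": 0.1, "dy": 0, "dz": 5.4, "twist": 0}, {"claw": 0.0, "dx": 0.1, "dy": 0, "dz": 5.4, "twist": 0}])

```text
time_s: 9.77
position: [0.6233, -0.057, 0.1465]
tcp_rot: [[0.821, 0.571, -0.01], [0.571, -0.821, 0.006], [-0.004, -0.01, -1.0]]
force: [0.6, 0.9, 1.9]
opening: 0.153
```

```bash
python3 go.py 0.6222 -.0570 .145 -5.3
```

```text
t 9.77 pos [ 0.6233 -0.057   0.1465] th 34.8 J6 -50.5 vel 0.1 F [0.6 0.9 1.9] M [ 0.22 -0.56 -0.02] op 0.153
shift [-0.09 -0.06  0.15] twist 40.1 tilt [-0.0097  0.006 ]
```

>>> arm_command(plan=[{"claw": 0.0, "dx": 0, "dy": 0, "dz": 0, "twist": 7}, {"claw": 0.0, "dx": 0, "dy": 0, "dz": 0, "twist": 14}, {"claw": 0.0, "dx": 0, "dy": 0, "dz": 0, "twist": 21}, {"claw": 0.0, "dx": 0, "dy": 0, "dz": 0, "twist": 28}, {"claw": 0.0, "dx": 0, "dy": 0, "dz": 0, "twist": 35}, {"claw": 0.0, "dx": 0, "dy": 0, "dz": 0, "twist": 40}, {"claw": 0.0, "dx": 0, "dy": 0, "dz": 0, "twist": 40}, {"claw": 0.0, "dx": 0, "dy": 0, "dz": 0, "twist": 40}])

```text
time_s: 10.43
position: [0.6226, -0.0572, 0.1465]
tcp_rot: [[0.996, -0.088, -0.011], [-0.088, -0.996, 0.006], [-0.011, -0.005, -1.0]]
force: [-2.2, -0.9, -1.7]
opening: 0.158
```

>>> arm_command(plan=[{"claw": 0.4, "dx": 0, "dy": 0, "dz": 0, "twist": 0}, {"claw": 0.4, "dx": 0, "dy": 0, "dz": 0, "twist": 0}, {"claw": 0.4, "dx": 0, "dy": 0, "dz": 0, "twist": 0}, {"claw": 0.4, "dx": 0, "dy": 0, "dz": 0, "twist": 0}, {"claw": 0.4, "dx": 0, "dy": 0, "dz": -4, "twist": 0}, {"claw": 0.4, "dx": 0, "dy": 0, "dz": -5.5, "twist": 0}])

```text
time_s: 10.93
position: [0.6246, -0.0577, 0.2041]
tcp_rot: [[0.996, -0.088, -0.008], [-0.088, -0.996, 0.005], [-0.008, -0.004, -1.0]]
force: [0.8, -0.4, 0.7]
opening: 0.392
```

```bash
python3 go.py .4953 .0640 .2 41.9
```

```text
t 10.93 pos [ 0.6246 -0.0577  0.2041] th -5.0 J6 -10.6 vel 18.5 F [ 0.8 -0.4  0.7] M [-0.02 -0.18 -0.  ] op 0.392
shift [-13.94 -10.99   0.57] twist -46.9 tilt [-0.0079  0.0052]
```

>>> arm_command(plan=[{"claw": 0.4, "dx": -3, "dy": -2.3, "dz": 0.6, "twist": -7}, {"claw": 0.4, "dx": -6, "dy": -4.7, "dz": 0.6, "twist": -14}, {"claw": 0.4, "dx": -9, "dy": -7, "dz": 0.6, "twist": -21}, {"claw": 0.4, "dx": -12, "dy": -9.5, "dz": 0.6, "twist": -28}, {"claw": 0.4, "dx": -13.9, "dy": -11, "dz": 0.6, "twist": -35}, {"claw": 0.4, "dx": -13.9, "dy": -11, "dz": 0.6, "twist": -42}, {"claw": 0.4, "dx": -13.9, "dy": -11, "dz": 0.6, "twist": -46.9}, {"claw": 0.4, "dx": -13.9, "dy": -11, "dz": 0.6, "twist": -46.9}])

```text
time_s: 11.6
position: [0.4956, 0.0647, 0.2002]
tcp_rot: [[0.743, 0.67, -0.007], [0.67, -0.743, 0.005], [-0.002, -0.008, -1.0]]
force: [0.1, 0.4, -0.2]
opening: 0.403
```

```bash
python3 go.py .4953 .0640 .145 41.9
```

```text
t 11.6 pos [0.4956 0.0647 0.2002] th 42.0 J6 -47.8 vel 6.9 F [ 0.1  0.4 -0.2] M [-0.01 -0.17 -0.03] op 0.403
shift [-0.06  0.07  5.52] twist 0.1 tilt [-0.0068  0.0051]
```

>>> arm_command(plan=[{"claw": 0.4, "dx": -0.1, "dy": 0.1, "dz": 4, "twist": 0}, {"claw": 0.4, "dx": -0.1, "dy": 0.1, "dz": 5.5, "twist": 0}, {"claw": 0.1, "dx": -0.1, "dy": 0.1, "dz": 5.5, "twist": 0}, {"claw": 0.0, "dx": -0.1, "dy": 0.1, "dz": 5.5, "twist": 0}, {"claw": 0.0, "dx": -0.1, "dy": 0.1, "dz": 5.5, "twist": 0}, {"claw": 0.0, "dx": -0.1, "dy": 0.1, "dz": 5.5, "twist": 0}, {"claw": 0.0, "dx": -0.1, "dy": 0.1, "dz": 5.5, "twist": 0}, {"claw": 0.0, "dx": -0.1, "dy": 0.1, "dz": 5.5, "twist": 0}])

```text
time_s: 12.27
position: [0.4962, 0.0631, 0.1465]
tcp_rot: [[0.743, 0.669, -0.004], [0.669, -0.743, 0.004], [0.0, -0.006, -1.0]]
force: [-0.1, -1.5, 3.8]
opening: 0.159
```

```bash
python3 go.py .4953 .0640 .145 -5
```

```text
t 12.27 pos [0.4962 0.0631 0.1465] th 42.0 J6 -47.9 vel 0.2 F [-0.1 -1.5  3.8] M [-0.23 -0.17 -0.15] op 0.159
shift [-0.01 -0.13  0.15] twist 47.0 tilt [-0.0038  0.0044]
```

>>> arm_command(plan=[{"claw": 0.0, "dx": 0, "dy": 0, "dz": 0, "twist": 7}, {"claw": 0.0, "dx": 0, "dy": 0, "dz": 0, "twist": 14}, {"claw": 0.0, "dx": 0, "dy": 0, "dz": 0, "twist": 21}, {"claw": 0.0, "dx": 0, "dy": 0, "dz": 0, "twist": 28}, {"claw": 0.0, "dx": 0, "dy": 0, "dz": 0, "twist": 35}, {"claw": 0.0, "dx": 0, "dy": 0, "dz": 0, "twist": 42}, {"claw": 0.0, "dx": 0, "dy": 0, "dz": 0, "twist": 46}, {"claw": 0.0, "dx": 0, "dy": 0, "dz": 0, "twist": 46}])

```text
time_s: 12.93
position: [0.4947, 0.0626, 0.1465]
tcp_rot: [[0.998, -0.07, -0.007], [-0.07, -0.998, 0.003], [-0.007, -0.003, -1.0]]
force: [-4.3, -3.7, 0.4]
opening: 0.158
```

>>> arm_command(plan=[{"claw": 0.4, "dx": 0, "dy": 0, "dz": 0, "twist": 0}, {"claw": 0.4, "dx": 0, "dy": 0, "dz": 0, "twist": 0}, {"claw": 0.4, "dx": 0, "dy": 0, "dz": 0, "twist": 0}, {"claw": 0.4, "dx": 0, "dy": 0, "dz": 0, "twist": 0}, {"claw": 0.4, "dx": 0, "dy": 0, "dz": -4, "twist": 0}, {"claw": 0.4, "dx": 0, "dy": 0, "dz": -8, "twist": 0}])

```text
time_s: 13.43
position: [0.4935, 0.0627, 0.225]
tcp_rot: [[0.997, -0.07, -0.014], [-0.07, -0.998, 0.004], [-0.014, -0.003, -1.0]]
force: [1.7, 0.4, -0.3]
opening: 0.391
```

```bash
python3 go.py .556 -.047 .4 -4
```

```text
t 13.43 pos [0.4935 0.0627 0.225 ] th -4.0 J6 -1.9 vel 70.0 F [ 1.7  0.4 -0.3] M [ 0.   -0.15 -0.04] op 0.391
shift [  6.74  10.45 -17.63] twist 0.0 tilt [-0.0141  0.0044]
```

>>> arm_command(plan=[{"claw": 0.4, "dx": 6.7, "dy": 10.5, "dz": -17.6, "twist": 0}, {"claw": 0.4, "dx": 6.7, "dy": 10.5, "dz": -17.6, "twist": 0}, {"claw": 0.4, "dx": 6.7, "dy": 10.5, "dz": -17.6, "twist": 0}, {"claw": 0.4, "dx": 6.7, "dy": 10.5, "dz": -17.6, "twist": 0}, {"claw": 0.4, "dx": 6.7, "dy": 10.5, "dz": -17.6, "twist": 0}, {"claw": 0.4, "dx": 6.7, "dy": 10.5, "dz": -17.6, "twist": 0}, {"claw": 0.4, "dx": 6.7, "dy": 10.5, "dz": -17.6, "twist": 0}, {"claw": 0.4, "dx": 6.7, "dy": 10.5, "dz": -17.6, "twist": 0}])

```text
time_s: 14.1
position: [0.5548, -0.0471, 0.3988]
tcp_rot: [[0.997, -0.07, -0.016], [-0.07, -0.998, 0.005], [-0.016, -0.004, -1.0]]
force: [-1.2, 0.6, -0.7]
opening: 0.397
```

```bash
python3 look.py w4
```

```text
14.1 [ 0.55483972 -0.04705606  0.39880641] 2.9575762272283175
```

View pics/w4.png

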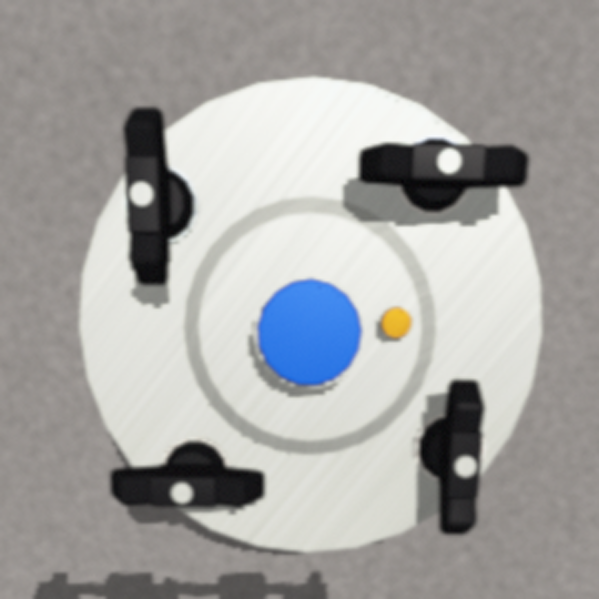

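All four wings are about halfway down and equal (roughly 0.9 rad). Now the second pass, starting with D.

```bash
python3 go.py .4950 .0635 .195 -4
```

```text
t 14.15 pos [ 0.5542 -0.0465  0.3979] th -4.0 J6 -12.4 vel 1.2 F [-0.2  1.2  0. ] M [-0.05 -0.05 -0.01] op 0.399
shift [ -6.29 -10.47  20.46] twist 0.0 tilt [-0.0179  0.0061]
```

>>> arm_command(plan=[{"claw": 0.4, "dx": -6.3, "dy": -10.5, "dz": 20.4, "twist": 0}, {"claw": 0.4, "dx": -6.3, "dy": -10.5, "dz": 20.4, "twist": 0}, {"claw": 0.4, "dx": -6.3, "dy": -10.5, "dz": 20.4, "twist": 0}, {"claw": 0.4, "dx": -6.3, "dy": -10.5, "dz": 20.4, "twist": 0}, {"claw": 0.4, "dx": -6.3, "dy": -10.5, "dz": 20.4, "twist": 0}, {"claw": 0.4, "dx": -6.3, "dy": -10.5, "dz": 20.4, "twist": 0}, {"claw": 0.4, "dx": -6.3, "dy": -10.5, "dz": 20.4, "twist": 0}, {"claw": 0.4, "dx": -6.3, "dy": -10.5, "dz": 20.4, "twist": 0}])

```text
time_s: 14.82
position: [0.4919, 0.0653, 0.1934]
tcp_rot: [[0.998, -0.066, -0.025], [-0.066, -0.998, 0.007], [-0.025, -0.005, -1.0]]
force: [1.0, 0.2, -0.3]
opening: 0.398
```

```bash
python3 go.py .4950 .0635 .145 -4
```

```text
t 14.82 pos [0.4919 0.0653 0.1934] th -3.8 J6 -1.9 vel 5.5 F [ 1.   0.2 -0.3] M [ 0.   -0.11  0.03] op 0.398
shift [0.44 0.19 4.83] twist 0.2 tilt [-0.0248  0.0065]
```

>>> arm_command(plan=[{"claw": 0.4, "dx": 0.4, "dy": 0.2, "dz": 3, "twist": 0}, {"claw": 0.4, "dx": 0.4, "dy": 0.2, "dz": 4.8, "twist": 0}, {"claw": 0.1, "dx": 0.4, "dy": 0.2, "dz": 4.8, "twist": 0}, {"claw": 0.0, "dx": 0.4, "dy": 0.2, "dz": 4.8, "twist": 0}, {"claw": 0.0, "dx": 0.4, "dy": 0.2, "dz": 4.8, "twist": 0}, {"claw": 0.0, "dx": 0.4, "dy": 0.2, "dz": 4.8, "twist": 0}, {"claw": 0.0, "dx": 0.4, "dy": 0.2, "dz": 4.8, "twist": 0}, {"claw": 0.0, "dx": 0.4, "dy": 0.2, "dz": 4.8, "twist": 0}])

```text
time_s: 15.48
position: [0.4945, 0.0631, 0.1468]
tcp_rot: [[0.998, -0.066, -0.024], [-0.066, -0.998, 0.006], [-0.024, -0.004, -1.0]]
force: [-4.2, -0.1, 6.2]
opening: 0.156
```

```bash
python3 go.py .4950 .0635 .145 -45
```

```text
t 15.48 pos [0.4945 0.0631 0.1468] th -3.8 J6 -2.1 vel 0.1 F [-4.2 -0.1  6.2] M [-0.15  0.27 -0.09] op 0.156
shift [ 0.05 -0.04  0.18] twist 41.2 tilt [-0.0237  0.006 ]
```

>>> arm_command(plan=[{"claw": 0.0, "dx": 0, "dy": 0, "dz": 0, "twist": 7}, {"claw": 0.0, "dx": 0, "dy": 0, "dz": 0, "twist": 14}, {"claw": 0.0, "dx": 0, "dy": 0, "dz": 0, "twist": 21}, {"claw": 0.0, "dx": 0, "dy": 0, "dz": 0, "twist": 28}, {"claw": 0.0, "dx": 0, "dy": 0, "dz": 0, "twist": 34}, {"claw": 0.0, "dx": 0, "dy": 0, "dz": 0, "twist": 38}, {"claw": 0.0, "dx": 0, "dy": 0, "dz": 0, "twist": 40.5}, {"claw": 0.0, "dx": 0, "dy": 0, "dz": 0, "twist": 40.5}])

```text
time_s: 16.15
position: [0.4935, 0.0635, 0.1469]
tcp_rot: [[0.716, -0.697, -0.025], [-0.697, -0.717, 0.006], [-0.022, 0.013, -1.0]]
force: [-3.2, 1.0, -1.9]
opening: 0.159
```

```bash
python3 go.py .4950 .0635 .145 -45
```

```text
t 16.15 pos [0.4935 0.0635 0.1469] th -44.2 J6 38.4 vel 3.2 F [-3.2  1.  -1.9] M [0.25 0.04 0.38] op 0.159
shift [ 0.12 -0.11  0.19] twist 0.8 tilt [-0.0252  0.0063]
```

>>> arm_command(plan=[{"claw": 0.4, "dx": 0, "dy": 0, "dz": 0, "twist": 0}, {"claw": 0.4, "dx": 0, "dy": 0, "dz": 0, "twist": 0}, {"claw": 0.4, "dx": 0, "dy": 0, "dz": 0, "twist": 0}, {"claw": 0.4, "dx": 0, "dy": 0, "dz": 0, "twist": 0}, {"claw": 0.4, "dx": 0, "dy": 0, "dz": -4, "twist": 0}, {"claw": 0.4, "dx": 0, "dy": 0, "dz": -5.5, "twist": 0}, {"claw": 0.4, "dx": 0, "dy": 0, "dz": -5.5, "twist": 0}])

```text
time_s: 16.73
position: [0.4983, 0.0628, 0.2054]
tcp_rot: [[0.716, -0.698, -0.016], [-0.698, -0.717, 0.005], [-0.015, 0.007, -1.0]]
force: [1.4, 0.4, 0.1]
opening: 0.398
```

```bash
python3 go.py .6228 -.0572 .2 -5
```

```text
t 16.73 pos [0.4983 0.0628 0.2054] th -44.2 J6 38.4 vel 3.2 F [1.4 0.4 0.1] M [-0.01 -0.1  -0.04] op 0.398
shift [17.3  -0.09  0.28] twist -39.2 tilt [-0.0161  0.0055]
```

>>> arm_command(plan=[{"claw": 0.4, "dx": 3.5, "dy": -0.1, "dz": 0.3, "twist": -7}, {"claw": 0.4, "dx": 7, "dy": -0.1, "dz": 0.3, "twist": -14}, {"claw": 0.4, "dx": 10.5, "dy": -0.1, "dz": 0.3, "twist": -21}, {"claw": 0.4, "dx": 14, "dy": -0.1, "dz": 0.3, "twist": -28}, {"claw": 0.4, "dx": 17.3, "dy": -0.1, "dz": 0.3, "twist": -35}, {"claw": 0.4, "dx": 17.3, "dy": -0.1, "dz": 0.3, "twist": -39.2}, {"claw": 0.4, "dx": 17.3, "dy": -0.1, "dz": 0.3, "twist": -39.2}, {"claw": 0.4, "dx": 17.3, "dy": -0.1, "dz": 0.3, "twist": -39.2}])

```text
time_s: 17.4
position: [0.622, -0.0571, 0.1987]
tcp_rot: [[0.996, -0.09, -0.018], [-0.09, -0.996, 0.006], [-0.019, -0.005, -1.0]]
force: [-0.8, -0.0, 0.3]
opening: 0.397
```

```bash
python3 go.py .6225 -.0572 .145 -5
```

```text
t 17.4 pos [ 0.622  -0.0571  0.1987] th -5.2 J6 -10.4 vel 1.3 F [-0.8 -0.   0.3] M [-0.02 -0.09 -0.05] op 0.397
shift [0.15 0.03 5.36] twist -0.2 tilt [-0.0183  0.0064]
```

>>> arm_command(plan=[{"claw": 0.4, "dx": 0.1, "dy": 0, "dz": 4, "twist": 0}, {"claw": 0.4, "dx": 0.1, "dy": 0, "dz": 5.3, "twist": 0}, {"claw": 0.1, "dx": 0.1, "dy": 0, "dz": 5.3, "twist": 0}, {"claw": 0.0, "dx": 0.1, "dy": 0, "dz": 5.3, "twist": 0}, {"claw": 0.0, "dx": 0.1, "dy": 0, "dz": 5.3, "twist": 0}, {"claw": 0.0, "dx": 0.1, "dy": 0, "dz": 5.3, "twist": 0}, {"claw": 0.0, "dx": 0.1, "dy": 0, "dz": 5.3, "twist": 0}, {"claw": 0.0, "dx": 0.1, "dy": 0, "dz": 5.3, "twist": 0}])

```text
time_s: 18.07
position: [0.6226, -0.0567, 0.1473]
tcp_rot: [[0.996, -0.091, -0.016], [-0.09, -0.996, 0.006], [-0.017, -0.005, -1.0]]
force: [-2.1, 1.7, 5.3]
opening: 0.159
```

```bash
python3 go.py .6225 -.0572 .145 -43.5
```

```text
t 18.07 pos [ 0.6226 -0.0567  0.1473] th -5.2 J6 -10.3 vel 0.1 F [-2.1  1.7  5.3] M [ 0.15 -0.02 -0.04] op 0.159
shift [-0.    0.05  0.23] twist 38.3 tilt [-0.016   0.0062]
```

>>> arm_command(plan=[{"claw": 0.0, "dx": 0, "dy": 0, "dz": 0, "twist": 7}, {"claw": 0.0, "dx": 0, "dy": 0, "dz": 0, "twist": 14}, {"claw": 0.0, "dx": 0, "dy": 0, "dz": 0, "twist": 21}, {"claw": 0.0, "dx": 0, "dy": 0, "dz": 0, "twist": 28}, {"claw": 0.0, "dx": 0, "dy": 0, "dz": 0, "twist": 34}, {"claw": 0.0, "dx": 0, "dy": 0, "dz": 0, "twist": 37.5}, {"claw": 0.0, "dx": 0, "dy": 0, "dz": 0, "twist": 39.5}, {"claw": 0.0, "dx": 0, "dy": 0, "dz": 0, "twist": 39.5}])

```text
time_s: 18.73
position: [0.6223, -0.0565, 0.1474]
tcp_rot: [[0.712, -0.702, -0.016], [-0.702, -0.712, 0.006], [-0.016, 0.007, -1.0]]
force: [-1.8, 0.4, -1.9]
opening: 0.16
```

```bash
python3 go.py .6225 -.0572 .145 -43.5
```

```text
t 18.73 pos [ 0.6223 -0.0565  0.1474] th -44.6 J6 29.1 vel 2.6 F [-1.8  0.4 -1.9] M [ 0.13 -0.1   0.58] op 0.16
shift [0.07 0.03 0.24] twist -1.1 tilt [-0.0165  0.0061]
```

>>> arm_command(plan=[{"claw": 0.4, "dx": 0, "dy": 0, "dz": 0, "twist": 0}, {"claw": 0.4, "dx": 0, "dy": 0, "dz": 0, "twist": 0}, {"claw": 0.4, "dx": 0, "dy": 0, "dz": 0, "twist": 0}, {"claw": 0.4, "dx": 0, "dy": 0, "dz": 0, "twist": 0}, {"claw": 0.4, "dx": 0, "dy": 0, "dz": -4, "twist": 0}, {"claw": 0.4, "dx": 0, "dy": 0, "dz": -8, "twist": 0}, {"claw": 0.4, "dx": 0, "dy": 0, "dz": -12, "twist": 0}, {"claw": 0.4, "dx": 0, "dy": 0, "dz": -12, "twist": 0}])

```text
time_s: 19.4
position: [0.6297, -0.0586, 0.2769]
tcp_rot: [[0.712, -0.702, 0.001], [-0.702, -0.712, 0.001], [0.0, -0.002, -1.0]]
force: [1.4, -1.0, 1.5]
opening: 0.4
```

```bash
python3 go.py .513 -.018 .4 -65
```

```text
t 19.4 pos [ 0.6297 -0.0586  0.2769] th -44.6 J6 29.1 vel 5.6 F [ 1.4 -1.   1.5] M [-0.02 -0.1   0.02] op 0.4
shift [-11.15   5.28 -12.32] twist 20.4 tilt [0.0014 0.0013]
```

>>> arm_command(plan=[{"claw": 0.4, "dx": -11, "dy": 5.3, "dz": -12.3, "twist": 7}, {"claw": 0.4, "dx": -11, "dy": 5.3, "dz": -12.3, "twist": 14}, {"claw": 0.4, "dx": -11, "dy": 5.3, "dz": -12.3, "twist": 20}, {"claw": 0.4, "dx": -11, "dy": 5.3, "dz": -12.3, "twist": 20}, {"claw": 0.4, "dx": -11, "dy": 5.3, "dz": -12.3, "twist": 20}, {"claw": 0.4, "dx": -11, "dy": 5.3, "dz": -12.3, "twist": 20}, {"claw": 0.4, "dx": -11, "dy": 5.3, "dz": -12.3, "twist": 20}, {"claw": 0.4, "dx": -11, "dy": 5.3, "dz": -12.3, "twist": 20}])

```text
time_s: 20.07
position: [0.5142, -0.0195, 0.3981]
tcp_rot: [[0.428, -0.904, -0.001], [-0.904, -0.428, 0.002], [-0.002, -0.0, -1.0]]
force: [-0.1, 0.1, -0.4]
opening: 0.399
```

```bash
python3 look.py w5
```

```text
20.0667 [ 0.51415093 -0.01951018  0.39809137] 1.3890896571936242
```

View pics/w5.png

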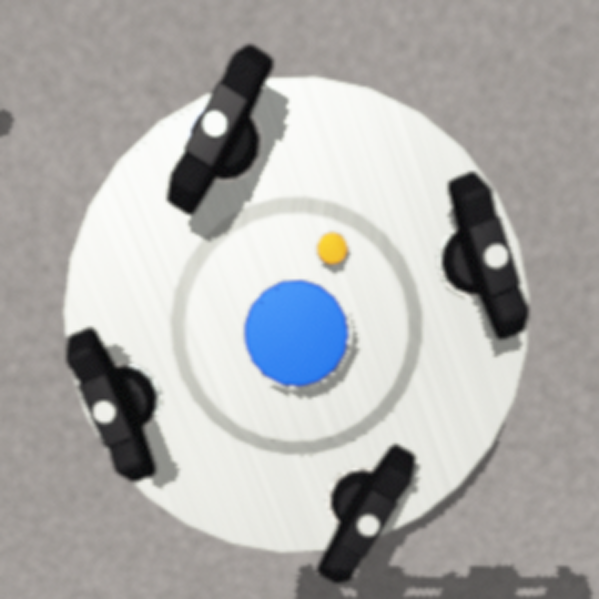

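```bash
python3 - <<'E'
from h import *
import pickle
np.set_printoptions(precision=4,suppress=True)
p,R=pickle.load(open('w5.pkl','rb'))
wings(p,R,dict(A=[(257,53),(180,202),(215,124)],B=[(468,181),(512,330),(496,256)],C=[(336,574),(402,452),(368,524)],D=[(82,337),(140,472),(105,411)]),(190,0),599/270)
E
python3 go.py 0.619 0.0677 .2 -94.9
```

```text
A dot [0.6194 0.0676 0.171 ] mid [0.6182 0.0659 0.171 ] len 0.06303560352342934 r 0.08756284272409873 phi 46.7298900569724 wing 175.2202978629221 q 0.9281589786540527
B dot [ 0.6231 -0.0564  0.171 ] mid [ 0.6217 -0.0546  0.171 ] len 0.06204415747183805 r 0.08767121573223892 phi -43.4369611483887 wing 45.29339037281244 q 1.6221028716011794
C dot [ 0.4993 -0.0597  0.171 ] mid [ 0.5034 -0.0578  0.171 ] len 0.06188799799420539 r 0.08743426770632401 phi -133.39222031265535 wing 178.57472718075138 q 0.8674819145316733
D dot [0.4958 0.0639 0.171 ] mid [0.499  0.0622 0.171 ] len 0.061368112151820524 r 0.08748459327924536 phi 136.64702007302432 wing 46.03851535228673 q 1.610563736194001
centre [0.5594 0.0039 0.171 ]
t 20.12 pos [ 0.5141 -0.0195  0.3977] th -64.6 J6 49.9 vel 0.6 F [-0.8 -0.6 -1. ] M [0.04 0.06 0.01] op 0.398
shift [ -3.34 -13.23  19.77] twist 30.3 tilt [-0.0018  0.0021]
```

B and D are at their stops, and A and C are part way (0.93 and 0.87). Next is A.

>>> arm_command(plan=[{"claw": 0.4, "dx": -3.3, "dy": -13.2, "dz": 19.8, "twist": 7}, {"claw": 0.4, "dx": -3.3, "dy": -13.2, "dz": 19.8, "twist": 14}, {"claw": 0.4, "dx": -3.3, "dy": -13.2, "dz": 19.8, "twist": 21}, {"claw": 0.4, "dx": -3.3, "dy": -13.2, "dz": 19.8, "twist": 28}, {"claw": 0.4, "dx": -3.3, "dy": -13.2, "dz": 19.8, "twist": 30.3}, {"claw": 0.4, "dx": -3.3, "dy": -13.2, "dz": 19.8, "twist": 30.3}, {"claw": 0.4, "dx": -3.3, "dy": -13.2, "dz": 19.8, "twist": 30.3}, {"claw": 0.4, "dx": -3.3, "dy": -13.2, "dz": 19.8, "twist": 30.3}])

```text
time_s: 20.78
position: [0.6176, 0.0675, 0.1951]
tcp_rot: [[-0.085, -0.996, -0.01], [-0.996, 0.085, 0.002], [-0.001, 0.01, -1.0]]
force: [-0.3, -0.5, 0.8]
opening: 0.397
```

```bash
python3 go.py 0.619 0.0677 .145 -94.9
```

```text
t 20.78 pos [0.6176 0.0675 0.1951] th -94.9 J6 90.7 vel 4.7 F [-0.3 -0.5  0.8] M [0.05 0.   0.03] op 0.397
shift [-0.02 -0.2   5.01] twist 0.0 tilt [-0.0103  0.0024]
```

>>> arm_command(plan=[{"claw": 0.4, "dx": 0, "dy": -0.2, "dz": 4, "twist": 0}, {"claw": 0.4, "dx": 0, "dy": -0.2, "dz": 5, "twist": 0}, {"claw": 0.1, "dx": 0, "dy": -0.2, "dz": 5, "twist": 0}, {"claw": 0.0, "dx": 0, "dy": -0.2, "dz": 5, "twist": 0}, {"claw": 0.0, "dx": 0, "dy": -0.2, "dz": 5, "twist": 0}, {"claw": 0.0, "dx": 0, "dy": -0.2, "dz": 5, "twist": 0}, {"claw": 0.0, "dx": 0, "dy": -0.2, "dz": 5, "twist": 0}, {"claw": 0.0, "dx": 0, "dy": -0.2, "dz": 5, "twist": 0}])

```text
time_s: 21.45
position: [0.6207, 0.068, 0.1476]
tcp_rot: [[-0.086, -0.996, -0.005], [-0.996, 0.086, 0.003], [-0.003, 0.005, -1.0]]
force: [0.6, 3.5, 5.9]
opening: 0.153
```

```bash
python3 go.py 0.619 0.0677 .145 -133.4
```

```text
t 21.45 pos [0.6207 0.068  0.1476] th -94.9 J6 90.7 vel 0.3 F [0.6 3.5 5.9] M [ 0.54 -0.01 -0.1 ] op 0.153
shift [0.05 0.17 0.26] twist 38.5 tilt [-0.0052  0.0033]
```

>>> arm_command(plan=[{"claw": 0.0, "dx": 0, "dy": 0, "dz": 0, "twist": 7}, {"claw": 0.0, "dx": 0, "dy": 0, "dz": 0, "twist": 14}, {"claw": 0.0, "dx": 0, "dy": 0.1, "dz": 0, "twist": 21}, {"claw": 0.0, "dx": 0, "dy": 0.1, "dz": 0, "twist": 28}, {"claw": 0.0, "dx": 0, "dy": 0.1, "dz": 0, "twist": 34}, {"claw": 0.0, "dx": 0, "dy": 0.1, "dz": 0, "twist": 37.5}, {"claw": 0.0, "dx": 0, "dy": 0.1, "dz": 0, "twist": 39.5}, {"claw": 0.0, "dx": 0, "dy": 0.1, "dz": 0, "twist": 39.5}])

```text
time_s: 22.12
position: [0.6203, 0.0672, 0.1476]
tcp_rot: [[-0.698, -0.716, -0.004], [-0.716, 0.698, 0.001], [0.002, 0.004, -1.0]]
force: [1.3, -1.1, -3.2]
opening: 0.161
```

```bash
python3 go.py .619 .0677 .145 -133.4
```

```text
t 22.12 pos [0.6203 0.0672 0.1476] th -134.3 J6 130.2 vel 2.4 F [ 1.3 -1.1 -3.2] M [-0.06 -0.34  0.53] op 0.161
shift [0.05 0.12 0.26] twist -0.9 tilt [-0.0038  0.0012]
```

>>> arm_command(plan=[{"claw": 0.4, "dx": 0, "dy": 0, "dz": 0, "twist": 0}, {"claw": 0.4, "dx": 0, "dy": 0, "dz": 0, "twist": 0}, {"claw": 0.4, "dx": 0, "dy": 0, "dz": 0, "twist": 0}, {"claw": 0.4, "dx": 0, "dy": 0, "dz": 0, "twist": 0}, {"claw": 0.4, "dx": 0, "dy": 0, "dz": -4, "twist": 0}, {"claw": 0.4, "dx": 0, "dy": 0, "dz": -5.5, "twist": 0}, {"claw": 0.4, "dx": 0, "dy": 0, "dz": -5.5, "twist": 0}])

```text
time_s: 22.7
position: [0.6234, 0.0671, 0.2072]
tcp_rot: [[-0.698, -0.716, 0.005], [-0.716, 0.698, 0.001], [-0.004, -0.003, -1.0]]
force: [0.9, 0.3, 1.6]
opening: 0.392
```

```bash
python3 go.py .499 -.060 .2 -94.5
```

```text
t 22.7 pos [0.6234 0.0671 0.2072] th -134.3 J6 130.2 vel 3.1 F [0.9 0.3 1.6] M [ 0.15 -0.03  0.03] op 0.392
shift [17.79  0.04  0.64] twist -39.8 tilt [0.0053 0.0006]
```

>>> arm_command(plan=[{"claw": 0.4, "dx": 3.5, "dy": 0, "dz": 0.6, "twist": -7}, {"claw": 0.4, "dx": 7, "dy": 0, "dz": 0.6, "twist": -14}, {"claw": 0.4, "dx": 10.5, "dy": 0, "dz": 0.6, "twist": -21}, {"claw": 0.4, "dx": 14, "dy": 0, "dz": 0.6, "twist": -28}, {"claw": 0.4, "dx": 17.8, "dy": 0, "dz": 0.6, "twist": -35}, {"claw": 0.4, "dx": 17.8, "dy": 0, "dz": 0.6, "twist": -39.8}, {"claw": 0.4, "dx": 17.8, "dy": 0, "dz": 0.6, "twist": -39.8}, {"claw": 0.4, "dx": 17.8, "dy": 0, "dz": 0.6, "twist": -39.8}])

```text
time_s: 23.37
position: [0.4991, -0.0605, 0.2002]
tcp_rot: [[-0.082, -0.997, 0.005], [-0.997, 0.082, 0.001], [-0.001, -0.005, -1.0]]
force: [0.8, -0.2, 0.4]
opening: 0.403
```

```bash
python3 go.py .4985 -.060 .145 -94.5
```

```text
t 23.37 pos [ 0.4991 -0.0605  0.2002] th -94.7 J6 74.8 vel 1.4 F [ 0.8 -0.2  0.4] M [ 0.1  -0.01 -0.03] op 0.403
shift [-0.04  0.09  5.52] twist -0.2 tilt [0.0053 0.0009]
```

>>> arm_command(plan=[{"claw": 0.4, "dx": 0, "dy": 0.1, "dz": 4, "twist": 0}, {"claw": 0.4, "dx": 0, "dy": 0.1, "dz": 5.5, "twist": 0}, {"claw": 0.1, "dx": 0, "dy": 0.1, "dz": 5.5, "twist": 0}, {"claw": 0.0, "dx": 0, "dy": 0.1, "dz": 5.5, "twist": 0}, {"claw": 0.0, "dx": 0, "dy": 0.1, "dz": 5.5, "twist": 0}, {"claw": 0.0, "dx": 0, "dy": 0.1, "dz": 5.5, "twist": 0}, {"claw": 0.0, "dx": 0, "dy": 0.1, "dz": 5.5, "twist": 0}, {"claw": 0.0, "dx": 0, "dy": 0.1, "dz": 5.5, "twist": 0}])

```text
time_s: 24.03
position: [0.4998, -0.0599, 0.1463]
tcp_rot: [[-0.082, -0.997, 0.009], [-0.997, 0.082, 0.001], [-0.002, -0.009, -1.0]]
force: [1.9, 3.8, 1.6]
opening: 0.157
```

```bash
python3 go.py .4985 -.060 .145 -133.4
```

```text
t 24.03 pos [ 0.4998 -0.0599  0.1463] th -94.7 J6 74.8 vel 0.1 F [1.9 3.8 1.6] M [ 0.67 -0.32  0.06] op 0.157
shift [0.02 0.13 0.13] twist 38.7 tilt [0.0089 0.0011]
```

>>> arm_command(plan=[{"claw": 0.0, "dx": 0, "dy": 0, "dz": 0, "twist": 7}, {"claw": 0.0, "dx": 0, "dy": 0, "dz": 0, "twist": 14}, {"claw": 0.0, "dx": 0, "dy": 0.1, "dz": 0, "twist": 21}, {"claw": 0.0, "dx": 0, "dy": 0.1, "dz": 0, "twist": 28}, {"claw": 0.0, "dx": 0, "dy": 0.1, "dz": 0, "twist": 34}, {"claw": 0.0, "dx": 0, "dy": 0.1, "dz": 0, "twist": 38}, {"claw": 0.0, "dx": 0, "dy": 0.1, "dz": 0, "twist": 40}, {"claw": 0.0, "dx": 0, "dy": 0.1, "dz": 0, "twist": 40}])

```text
time_s: 24.7
position: [0.4994, -0.0607, 0.1464]
tcp_rot: [[-0.702, -0.712, 0.01], [-0.712, 0.702, -0.001], [-0.006, -0.008, -1.0]]
force: [1.9, -0.6, -4.6]
opening: 0.157
```

```bash
python3 go.py .4985 -.06 .145 -133.4
```

```text
t 24.7 pos [ 0.4994 -0.0607  0.1464] th -134.6 J6 114.7 vel 2.6 F [ 1.9 -0.6 -4.6] M [-0.28 -0.21  0.43] op 0.157
shift [0.01 0.11 0.14] twist -1.2 tilt [ 0.0101 -0.0011]
```

>>> arm_command(plan=[{"claw": 0.4, "dx": 0, "dy": 0, "dz": 0, "twist": 0}, {"claw": 0.4, "dx": 0, "dy": 0, "dz": 0, "twist": 0}, {"claw": 0.4, "dx": 0, "dy": 0, "dz": 0, "twist": 0}, {"claw": 0.4, "dx": 0, "dy": 0, "dz": 0, "twist": 0}, {"claw": 0.4, "dx": 0, "dy": 0, "dz": -4, "twist": 0}, {"claw": 0.4, "dx": 0, "dy": 0, "dz": -8, "twist": 0}, {"claw": 0.4, "dx": 0, "dy": 0, "dz": -12, "twist": 0}, {"claw": 0.4, "dx": 0, "dy": 0, "dz": -12, "twist": 0}])

```text
time_s: 25.37
position: [0.5029, -0.0621, 0.2741]
tcp_rot: [[-0.702, -0.712, 0.026], [-0.712, 0.702, -0.006], [-0.013, -0.023, -1.0]]
force: [0.9, -0.2, 0.3]
opening: 0.397
```

```bash
python3 go.py .513 -.018 .4 -65
```

```text
t 25.37 pos [ 0.5029 -0.0621  0.2741] th -134.6 J6 114.7 vel 6.2 F [ 0.9 -0.2  0.3] M [ 0.17 -0.03  0.05] op 0.397
shift [ -4.02   2.08 -12.59] twist -69.6 tilt [ 0.0256 -0.0065]
```

>>> arm_command(plan=[{"claw": 0.4, "dx": -4, "dy": 2, "dz": -12.6, "twist": -7}, {"claw": 0.4, "dx": -4, "dy": 2, "dz": -12.6, "twist": -14}, {"claw": 0.4, "dx": -4, "dy": 2, "dz": -12.6, "twist": -21}, {"claw": 0.4, "dx": -4, "dy": 2, "dz": -12.6, "twist": -28}, {"claw": 0.4, "dx": -4, "dy": 2, "dz": -12.6, "twist": -35}, {"claw": 0.4, "dx": -4, "dy": 2, "dz": -12.6, "twist": -42}, {"claw": 0.4, "dx": -4, "dy": 2, "dz": -12.6, "twist": -49}, {"claw": 0.4, "dx": -4, "dy": 2, "dz": -12.6, "twist": -56}])

```text
time_s: 26.03
position: [0.5131, -0.0184, 0.4002]
tcp_rot: [[0.204, -0.979, 0.026], [-0.979, -0.204, -0.006], [0.011, -0.024, -1.0]]
force: [-0.7, 0.6, -0.2]
opening: 0.398
```

>>> arm_command(plan=[{"claw": 0.4, "dx": 0, "dy": 0, "dz": 0, "twist": -7}, {"claw": 0.4, "dx": 0, "dy": 0, "dz": 0, "twist": -14}, {"claw": 0.4, "dx": 0, "dy": 0, "dz": 0, "twist": -14}, {"claw": 0.4, "dx": 0, "dy": 0, "dz": 0, "twist": -14}, {"claw": 0.4, "dx": 0, "dy": 0, "dz": 0, "twist": -14}])

```text
time_s: 26.45
position: [0.513, -0.0184, 0.4001]
tcp_rot: [[0.432, -0.901, 0.026], [-0.902, -0.433, -0.006], [0.017, -0.02, -1.0]]
force: [-0.2, 0.6, 0.2]
opening: 0.399
```

```bash
python3 look.py w6
python3 - <<'E'
from rig import bot
import cv2
for n in("scene","side"): cv2.imwrite(f"pics/{n}6.png",bot.capture(n)[:,:,::-1])
E
```

```text
26.45 [ 0.51295122 -0.01840592  0.40012718] 0.6518637679174527
```

View pics/w6.png

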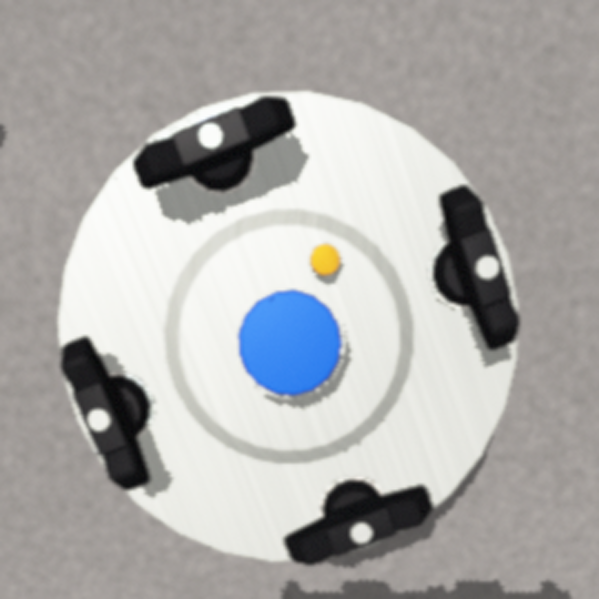

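View pics/side6.png

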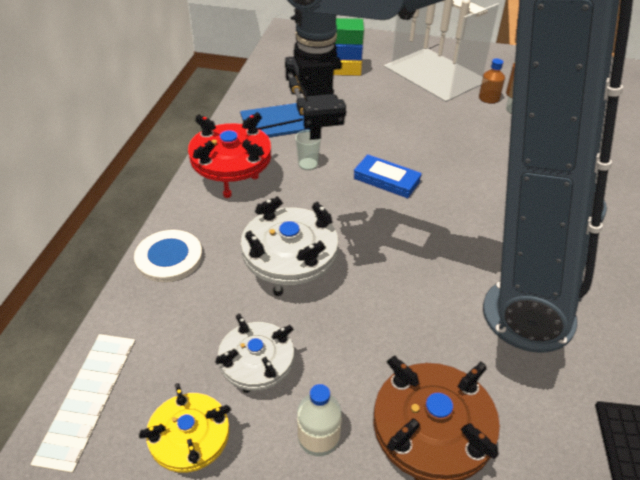

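Run:
```python
from h import *
import pickle
np.set_printoptions(precision=4,suppress=True)
p,R=pickle.load(open('w6.pkl','rb'))
wings(p,R,dict(A=[(287,110),(140,172),(210,135)],B=[(460,194),(504,340),(487,267)],C=[(292,550),(427,498),(361,533)],D=[(76,346),(134,481),(98,419)]),(190,0),599/270)
s=bot.read_state();print(s['time_s'],s['force'],abs(s['qvel']).max())
print(bot.hand_in())
```

```text
A dot [0.6197 0.0681 0.171 ] mid [0.6181 0.066  0.171 ] len 0.06372183406358564 r 0.08794073813426763 phi 46.659311812766276 wing 137.10855890646368 q 1.5921024843631664
B dot [ 0.6232 -0.0563  0.171 ] mid [ 0.6219 -0.0548  0.171 ] len 0.06200537692840061 r 0.08792352461640562 phi -43.406177807560226 wing 45.572508642143646 q 1.617768609451102
C dot [ 0.4989 -0.0599  0.171 ] mid [ 0.5022 -0.0573  0.171 ] len 0.06395890727108022 r 0.08803494027096458 phi -133.35312610819608 wing 137.14377527060816 q 1.5912707601853686
D dot [0.4955 0.0646 0.171 ] mid [0.4986 0.0624 0.171 ] len 0.061735990864070105 r 0.08790457193700918 phi 136.53240883297573 wing 46.33136391262713 q 1.6034522211076947
centre [0.5593 0.0041 0.171 ]
26.6 [ 0.3564 -0.1333 -0.1734] 0.2128226725122706
the job is handed in; nothing more can be done
None
```

All four knobs on the larger white holder are tightened to their stops, and the job was handed in at 26.6 s.

- **First pass:** I turned one opposite pair, then the other. From above, the first pair measured 0.93 and 0.88 rad with the other two still at 0.23 and 0.11. For the second pair I judged about 0.9 rad by eye from the picture rather than measuring it.
- **Second pass:** I tightened the second pair first, then the first. Partway through, the tight pair measured about 1.61 and 1.62 rad, with the other two still at 0.93 and 0.87.
- **Final check:** The last wrist picture gave 1.59, 1.62, 1.59 and 1.60 rad. The arm was clear above the holder at rest, with no significant force on the tool. In the side picture the bottle, beaker and slide box look unmoved; I did not measure their positions.
- **Slip:** One release call carried a mistyped twist that could have turned the first knob up to 7° further. A look straight afterwards still showed 0.93 rad, so it had no lasting effect.

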